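Load the label roll into its dispenser

ROBOT

A 6-joint arm with a two-finger parallel gripper is mounted at the origin on a cart in front of the work surface, level with it; the furniture and walls round the work are solid. World frame = base frame: x ahead of the robot, y to its left, z up, the work surface at z = 0. Lengths are in m, angles in rad, forces in N, time in s.
With the tool pointing down it reaches from about 0.325 to 0.775 m from the base axis. Payload 5.5 kg.
Tool frame: the origin (TCP) lies on the centre line of the jaws, within the pads' length; the fingertips stand 8 mm ahead of it and the grasp point (between the pads) lies 11 mm behind it; z points along the fingers, y is the line along which they close (so a half turn about z gives the same grasp; the last joint's range is limited). The gripper opens to 88 mm and grips with 3 to 60 N. Pads are 20 mm wide; open, the fingers measure 115 mm over their backs; the gripper's body (75 mm by 178 mm) begins 61 mm behind the grasp point.
Start: joints at [1.273, 0.091, 1.231, -0, 1.82, -0.057], TCP at [0.143, 0.583, 0.231] pointing down, gripper open.
Joint ranges: [-2.87, 2.87], [-0.86, 2.18], [0.17, 2.46], [-1.51, 4.65], [0.06, 2.69], [-2.65, 2.65]. Speed limits (rad/s): [2.57, 2.57, 3.01, 3.14, 3.14, 3.14].

INTERFACE

Orientations are given as a 3x3 rotation matrix whose columns are the frame's x, y, z axes.
In Python, from plant import monitor, capture, ticket gives the robot as it stands.
- The arm moves only by the shell command python3 -m pendant 'ROWS' [OPENING] [FORCE]. ROWS is JSON, a list of rows, each an object of numbers: "tx", "ty", "tz": the shift along the tool's x, y, z in mm; "ax", "ay", "az": the turn, a rotation vector about the tool's x, y, z in rad. In form: [{"tx": .., "ty": .., "tz": .., "ax": .., "ay": .., "az": ..}, ...]. A call has exactly 5 rows; each row is the pose to reach, as a shift and turn from the pose commanded when the call began, along the tool's axes at that moment; what a row does not reach only later rows make up. A row lasts 1/12 s, in which the tool goes at most 41.7 mm and 7.16 degrees, less where a joint would pass 70% of its speed; a pose out of reach is approached as far as the arm can. A call with a gripper value outside its range is refused whole. OPENING is the gripper's target within -1 to 1 (fully open at 1, half-way at 0, shut at -1), set as the call begins (- or left out, the last holds). The fingers move at their own pace and stop on an object; FORCE is the grip in N (left out, the last holds). Time passes only in rows, so rows that repeat a pose let the fingers close, or fill a call up. It gives the time, the measured TCP pose, the force, the opening and the grip force at its end, in the units of the state.
- monitor.get_obs(): the state, without advancing time (a new reading comes with each control period).
- capture(name): name is "side" or "top"; returns a dict with "frame" (384x512x3 uint8, red, green, blue), "camera_matrix" (3x3 intrinsics, pixels), "world_from_camera" (4x4, takes a point from camera to world coordinates). Camera axes: x right, y down, z forward; pixel columns grow to the right and rows downward; lengths in m; the calibration is good to about 2 mm. A picture is of the moment at which its call begins. There is no depth.
- ticket.hand_in(): hands the job in; it is judged then, once.
The state is a dict: "time_s": time; "joint_pos": joint angles; "qd": joint speeds; "joint_efforts": joint torques, N m; "position": TCP position; "tcp_rot": TCP orientation; "wrist_force": force on the tool from outside, world axes, zero at the start; "torque": the same for the moment, N m; "width": finger opening in m; "grasp_force": force on a finger pad.
Only numpy, scipy, OpenCV 4.12 (cv2) and the standard library are available. Lean on these libraries where they do the work, as an engineer would, in place of code of your own. Each camera call takes 0.05 s, during which the arm holds its last target. There are 200 camera calls.

TASK

Load the dispenser stand with the label roll that has the long spindle: take it from its saddle and lower it between the two side plates so that both ends of the spindle drop into the open slots and rest on the slot bottoms, then let go. Leave the roll with the short spindle lying in its own saddle.

Things in the scene. Friction and masses are not known exactly. Their poses are not given: they have to be found in the camera images.
- stand: Fixed pale wooden stand, base 110 x 112 mm (z up, origin centre of underside). Two side plates 60 mm long (x), 8 mm thick, at y = +-46 mm, 84 mm apart inside. Slot in each at x = 0, open above: 16 mm wide, flat bottom 75 mm up, straight to 94, flared to 40 mm wide at the 114 mm top. Between plates nothing above 32 mm. A seated spindle lies along y, its centre at (0, 0, 80 mm).
- long_roll_center (a point): Centre of the loose roll to load: white paper, 52 mm diameter, 60 mm wide, fixed on a steel spindle 10 mm thick, 130 mm long; 0.15 to 0.3 kg. Its y axis is the spindle (x, z turn with the roll). Lies level, axis 42 mm up, in a fixed wooden saddle (60 x 44 mm base 8 mm high; at most 28 mm high and narrower than the roll above it), its sides free to grip across the diameter.
- short_roll_center (a point): Centre of the other loose roll, not to be used: same paper, 52 mm diameter and saddle, but 40 mm wide on a spindle only 80 mm long, too short to reach both side plates. Its y axis is the spindle; axis 42 mm up.
Things that resemble listed ones, but are neither listed nor needed, are in the scene too. Leave any red or yellow look-alike of the part that bears long_roll_center alone.

How it is judged:
By the outcome, as a careful person would: the job done as asked, in the order asked, and still so for the second after the job is handed in, with the robot touching nothing.
It also fails if it takes over 40 s, if anything falls off the work surface, if the arm or the gripper's body presses on something with over 40 N, if the wrist force passes 120 N, or if a joint passes its speed limit or range.

## Working session

There is one attempt and no reset: what is moved stays moved. The work goes in short steps, Python scripts to look and compute and a shell command to move; the robot and the scene stay as the last step left them, time stands still between calls to the robot, and variables do not carry over. Pictures are saved under pics/ and viewed, at most 10 in all, crops included, and the job is handed in when it is done.

```bash
mkdir -p pics; python3 - <<'E'
from plant import monitor, capture
import cv2,pickle,numpy as np
d={}
for n in("side","top"):
    c=capture(n); d[n]=c; cv2.imwrite(f"pics/{n}0.png",c["frame"][:,:,::-1])
    print(n,np.round(c["camera_matrix"],1).tolist(),np.round(c["world_from_camera"],3).tolist())
pickle.dump(d,open("c0.pkl","wb"))
o=monitor.get_obs();print(o["time_s"],o["position"],np.round(o["tcp_rot"],3),o["width"])
E
```

```text
side [[412.2, 0.0, 257.1], [0.0, 412.2, 189.9], [0.0, 0.0, 1.0]] [[0.855, -0.254, 0.453, -0.147], [-0.519, -0.434, 0.737, -0.872], [0.01, -0.864, -0.503, 0.719], [0.0, 0.0, 0.0, 1.0]]
top [[443.0, 0.0, 256.8], [0.0, 443.0, 188.3], [0.0, 0.0, 1.0]] [[-0.005, -0.998, 0.068, 0.337], [-1.0, 0.004, -0.015, 0.079], [0.015, -0.068, -0.998, 1.514], [0.0, 0.0, 0.0, 1.0]]
0.1 [0.14300025 0.58244564 0.2296423 ] [[-0.971  0.238 -0.001]
 [ 0.238  0.971 -0.002]
 [ 0.    -0.002 -1.   ]] 0.08772590691874833
```

View pics/top0.png

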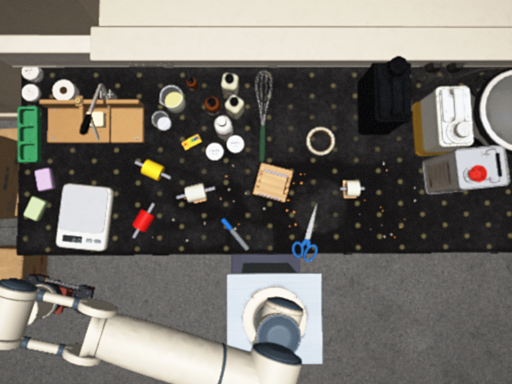

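View pics/side0.png

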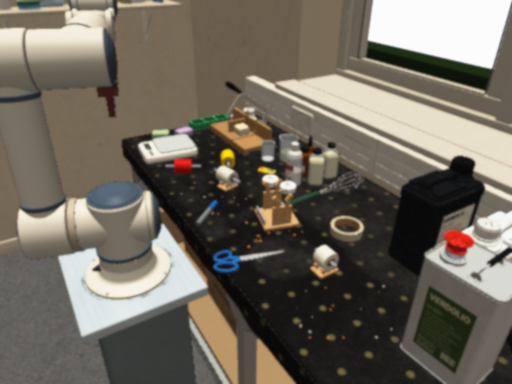

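Top view: the white roll with the long spindle is near (196,193), the stand near (272,182), and the short roll near (352,188). There are red and yellow decoys at (144,220) and (153,169). In the side view the long roll is at (227,175), the stand at (280,205) and the short roll at (325,258). I'll zoom in next.

```bash
python3 - <<'E'
import cv2,numpy as np
t=cv2.imread("pics/top0.png");s=cv2.imread("pics/side0.png")
a=cv2.resize(t[155:220,170:300],(780,390),interpolation=cv2.INTER_CUBIC)
cv2.imwrite("pics/tc.png",a)
b=cv2.resize(s[150:240,200:315],(766,600),interpolation=cv2.INTER_CUBIC)
cv2.imwrite("pics/sc.png",b)
E
```

```text
(no output)
```

View pics/tc.png

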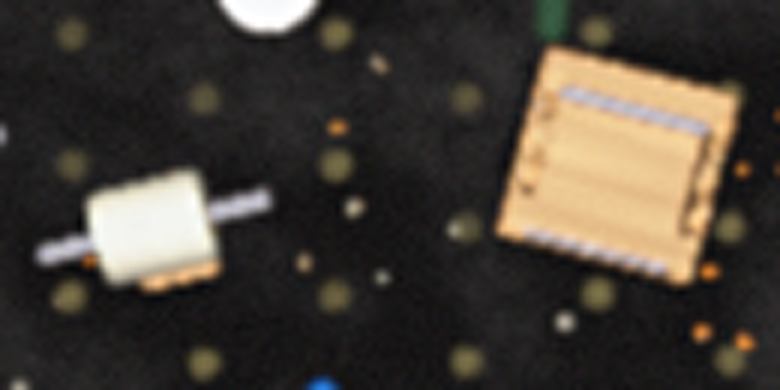

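View pics/sc.png

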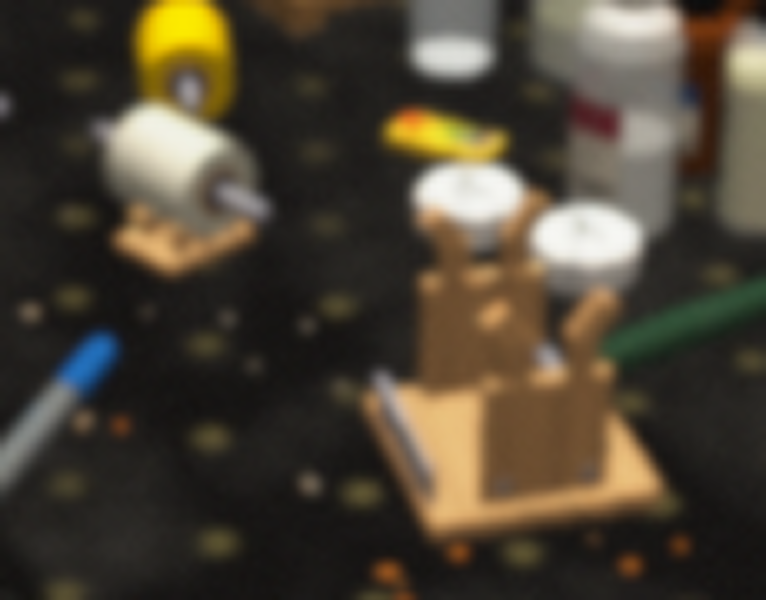

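The top crop confirms that the stand's plates are at its left and right, so the slot axis runs roughly left to right in the image and is tilted. Both spindle ends of the long roll are visible, at about (177,197) and (215,188) in the full frame. In the side crop both slots are empty.

```bash
cat > h.py <<'E'
import cv2,pickle,numpy as np
def ray(c,p,z):
    M=c["world_from_camera"];d=M[:3,:3]@np.linalg.inv(c["camera_matrix"])@[p[0],p[1],1];o=M[:3,3]
    return o+d*(z-o[2])/d[2]
def proj(c,P):
    M=np.linalg.inv(c["world_from_camera"]);q=c["camera_matrix"]@(M[:3,:3]@P+M[:3,3]);return q[:2]/q[2]
def tri(cs,ps):
    A=np.zeros((3,3));b=np.zeros(3)
    for c,p in zip(cs,ps):
        M=c["world_from_camera"];d=M[:3,:3]@np.linalg.inv(c["camera_matrix"])@[p[0],p[1],1];d/=np.linalg.norm(d)
        Q=np.eye(3)-np.outer(d,d);A+=Q;b+=Q@M[:3,3]
    return np.linalg.solve(A,b)
def blob(m,near,off=(0,0)):
    n,l,s,ce=cv2.connectedComponentsWithStats(m.astype(np.uint8))
    k=1+np.argmin([np.hypot(*(ce[i]-near)) if s[i,4]>20 else 1e9 for i in range(1,n)])
    return l==k,ce[k],s[k]
E
python3 - <<'E'
from h import *
d=pickle.load(open("c0.pkl","rb"));T=d["top"];S=d["side"]
U=4
def up(c): return cv2.resize(c["frame"],None,fx=U,fy=U,interpolation=cv2.INTER_CUBIC)
def px(p): return (np.array(p)+.5)/U-.5
t=up(T);hsv=cv2.cvtColor(t,cv2.COLOR_RGB2HSV).astype(int);h,s,v=[hsv[...,i] for i in range(3)]
def show(n,m):
    ys,xs=np.nonzero(m);r=cv2.minAreaRect(np.c_[xs,ys].astype(np.float32));print(n,"rect c",px(r[0]),np.array(r[1])/U,r[2]);return r
# long roll incl. spindle, not wood
m,c,_=blob((v>110)&(s<70),(196*U,193*U));r=show("roll+spindle",m)
b=px(cv2.boxPoints(r));W=np.array([ray(T,p,.042) for p in b]);e=[np.linalg.norm(W[1]-W[0]),np.linalg.norm(W[2]-W[1])]
ax=(W[1]-W[0]) if e[0]>e[1] else W[2]-W[1];print(W.mean(0),e,"axis deg",np.degrees(np.arctan2(ax[1],ax[0])))
core=cv2.morphologyEx(m.astype(np.uint8),cv2.MORPH_OPEN,np.ones((33,33)));ys,xs=np.nonzero(core);print("core",ray(T,px([xs.mean(),ys.mean()]),.042))
ys,xs=np.nonzero(m); P=np.array([ray(T,px(q),.042)[:2] for q in np.c_[xs,ys][::5]]);w,V=np.linalg.eigh(np.cov(P.T));print("pca",P.mean(0),np.degrees(np.arctan2(V[1,1],V[0,1])))
# stand
m,c,_=blob(cv2.morphologyEx(((h<25)&(s>50)&(v>90)).astype(np.uint8),cv2.MORPH_CLOSE,np.ones((25,25))),(272*U,182*U));r=show("stand",m)
b=px(cv2.boxPoints(r))
for z in(.0,.012):
    W=np.array([ray(T,p,z) for p in b]);print(z,W.mean(0),[np.linalg.norm(W[1]-W[0]),np.linalg.norm(W[2]-W[1])],[np.degrees(np.arctan2(*(W[i+1]-W[i])[[1,0]])) for i in(0,1)])
# side core of roll
t=up(S);hsv=cv2.cvtColor(t,cv2.COLOR_RGB2HSV).astype(int);h,s,v=[hsv[...,i] for i in range(3)]
m,c2,st=blob((v>105)&(s<65),(227*U,175*U));print("side roll",px(c2),st/U)
E
```

```text
roll+spindle rect c [195.1104126  192.31903076] [16.14448547 39.77749252] 75.3791275024414
[0.42547517 0.26189824 0.042     ] [np.float64(0.13182338722937725), np.float64(0.05391795258552811)] axis deg -75.49738510140135
core [0.42553009 0.26342157 0.042     ]
pca [0.4254954  0.26264842] 103.55720398703535
stand rect c [275.44891357 184.03057861] [47.81401062 44.10568237] 26.053495407104492
0.0 [ 0.45556808 -0.00785638  0.        ] [np.float64(0.15211463715182735), np.float64(0.16455583158068607)] [np.float64(-26.197760892989557), np.float64(-116.41718898736596)]
0.012 [ 0.45462955 -0.00716576  0.012     ] [np.float64(0.15090921087043832), np.float64(0.16325181555792032)] [np.float64(-26.19776089298955), np.float64(-116.41718898736602)]
side roll [225.91180723 173.98048193] [ 214.75  165.5    25.     19.   1037.5 ]
```

```bash
python3 - <<'E'
from h import *
d=pickle.load(open("c0.pkl","rb"));T=d["top"];S=d["side"];U=4
for n,c,seed in(("top",T,(272,182)),("side",S,(268,218))):
    t=cv2.resize(c["frame"],None,fx=U,fy=U,interpolation=cv2.INTER_CUBIC)
    hsv=cv2.cvtColor(t,cv2.COLOR_RGB2HSV).astype(int);h,s,v=[hsv[...,i] for i in range(3)]
    m=((v>110)&(s<190)&~((h>35)&(h<90))).astype(np.uint8)
    m=cv2.morphologyEx(m,cv2.MORPH_OPEN,cv2.getStructuringElement(2,(23,23)))
    m,ce,_=blob(m,np.array(seed)*U)
    if n=="top":
        k=cv2.findContours(m.astype(np.uint8),0,1)[0][0];r=cv2.minAreaRect(k);b=(cv2.boxPoints(r)+.5)/U-.5
        print(r[2],np.array(r[1])/U,b.tolist())
        hp=cv2.approxPolyDP(cv2.convexHull(k),12,True)[:,0];print("poly",((hp+.5)/U-.5).tolist())
        for z in(0,.012):
            W=np.array([ray(T,p,z) for p in b]);print(z,W.mean(0),[np.linalg.norm(W[1]-W[0]),np.linalg.norm(W[2]-W[1])],[np.degrees(np.arctan2(*(W[i+1]-W[i])[[1,0]])) for i in(0,1)])
        out=t[145*U:220*U,235*U:310*U].copy();cv2.drawContours(out,[k-np.array([235*U,145*U])],-1,(255,0,0),1)
        cv2.imwrite("pics/st.png",cv2.resize(out,(600,600))[:,:,::-1])
E
```

```text
14.67639446258545 [34.37626266 33.23614883] [[251.84750366210938, 193.70709228515625], [260.2682189941406, 161.55535888671875], [293.5228576660156, 170.26492309570312], [285.1021423339844, 202.41665649414062]]
poly [[261.375, 162.875], [292.125, 170.875], [283.875, 201.375], [253.125, 192.875]]
0 [0.46252566 0.0015962  0.        ] [np.float64(0.11454858137838303), np.float64(0.11828432711705723)] [np.float64(-14.895858192842331), np.float64(-104.94931809860635)]
0.012 [0.461532   0.00221191 0.012     ] [np.float64(0.11364084578452614), np.float64(0.11734698775739388)] [np.float64(-14.895858192842336), np.float64(-104.94931809860634)]
```

View pics/st.png

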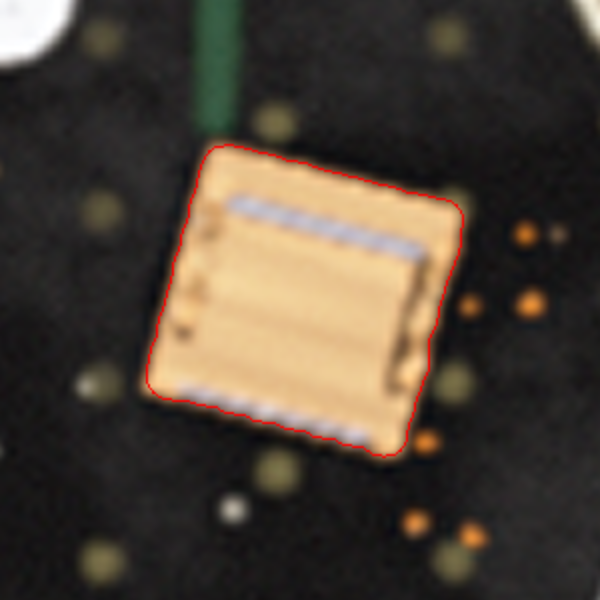

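The contour follows the base well: its centre is about (0.461, 0.002) and the slot axis is yawed 75.1°. The roll is at (0.4255, 0.2627) with its axis at 103.8°. I'll start moving toward the roll.

```bash
cat > go.py <<'E'
import sys;from h import *;from plant import monitor
from scipy.spatial.transform import Rotation as R
# target TCP xyz, tool-y yaw deg
x,y,z,a=map(float,sys.argv[1:]);a=np.radians(a);o=monitor.get_obs();R0=np.array(o["tcp_rot"])
Y=np.array([np.cos(a),np.sin(a),0]);Z=np.array([0,0,-1.]);T=np.c_[np.cross(Y,Z),Y,Z]
print("t",o["time_s"],"shift mm",np.round(R0.T@(np.array([x,y,z])-o["position"])*1000,1),"rotvec",np.round(R.from_matrix(R0.T@T).as_rotvec(),4),"F",np.round(o["wrist_force"],1),"w",o["width"],o["grasp_force"])
E
python3 -m pendant '[{"tx":-20,"ty":-14,"tz":0,"ax":0,"ay":0,"az":0.06},{"tx":-52,"ty":-36,"tz":0,"ax":0,"ay":0,"az":0.16},{"tx":-84,"ty":-58,"tz":0,"ax":0,"ay":0,"az":0.27},{"tx":-116,"ty":-80,"tz":0,"ax":0,"ay":0,"az":0.37},{"tx":-148,"ty":-102,"tz":0,"ax":0,"ay":0,"az":0.48}]' 1
python3 go.py 0.4255 0.2627 0.15 13.8
python3 - <<'E'
from h import *
d=pickle.load(open("c0.pkl","rb"))
f=d["side"]["frame"][:,:,::-1].copy();U=6;o=cv2.resize(f[170:240,240:310],None,fx=8,fy=8,interpolation=cv2.INTER_CUBIC)
a=np.radians(-14.9);X=np.array([np.cos(a),np.sin(a),0]);Y=np.array([-X[1],X[0],0]);C=np.array([.461,.002,0])
for yy in(-50,-42,42,50):
    P=[(-30,20),(-30,114),(-20,114),(-8,94),(-8,75),(8,75),(8,94),(20,114),(30,114),(30,20)]
    q=[(proj(d["side"],C+X*p/1e3+Y*yy/1e3+[0,0,z/1e3])-[240,170]+.5)*8 for p,z in P]
    cv2.polylines(o,[np.int32(q)],False,(0,0,255) if abs(yy)==50 else (255,0,0),1)
cv2.imwrite("pics/ov.png",o)
E
```

```text
time_s: 0.52
position: [0.2631, 0.4468, 0.23]
tcp_rot: [[-0.749, 0.663, -0.0], [0.663, 0.749, -0.001], [-0.0, -0.001, -1.0]]
wrist_force: [0.5, -0.3, 0.0]
width: 0.088
grasp_force: 0.0
t 0.5167 shift mm [-243.7  -30.1   80.1] rotvec [-8.000e-04  5.000e-04  6.049e-01] F [ 0.5 -0.3  0. ] w 0.08798829967100244 0.0
```

View pics/ov.png

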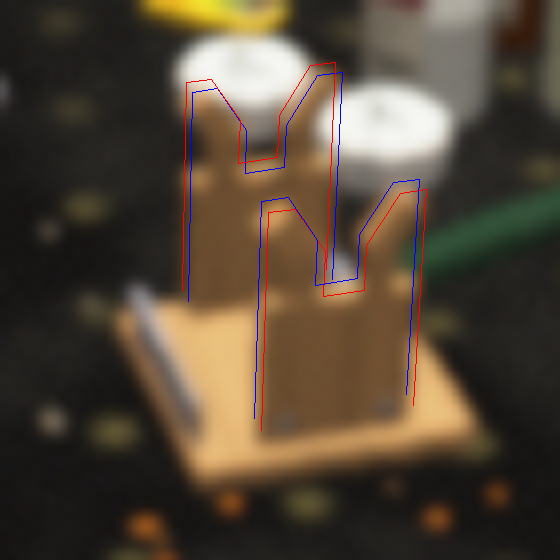

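The overlay agrees with the image to about 1 px (2-3 mm), which is inside the flare's margin. I'll continue to the roll.

```bash

python3 -m pendant '[{"tx":-35,"ty":-4,"tz":5,"ax":0,"ay":0,"az":0.1},{"tx":-72,"ty":-9,"tz":15,"ax":0,"ay":0,"az":0.21},{"tx":-110,"ty":-14,"tz":25,"ax":0,"ay":0,"az":0.33},{"tx":-148,"ty":-19,"tz":35,"ax":0,"ay":0,"az":0.45},{"tx":-186,"ty":-23,"tz":45,"ax":0,"ay":0,"az":0.55}]'
python3 go.py 0.4255 0.2627 0.11 13.8
```

```text
time_s: 0.93
position: [0.3877, 0.3066, 0.1849]
tcp_rot: [[-0.29, 0.957, -0.0], [0.957, 0.29, -0.0], [-0.0, -0.0, -1.0]]
wrist_force: [0.9, -0.1, 0.0]
width: 0.0881
grasp_force: 0.0
t 0.9333 shift mm [-53.   23.4  74.9] rotvec [-0.0002  0.      0.0533] F [ 0.9 -0.1  0. ] w 0.08808290934918442 0.0
```

```bash

python3 -m pendant '[{"tx":-18,"ty":8,"tz":20,"ax":0,"ay":0,"az":0.02},{"tx":-38,"ty":16,"tz":42,"ax":0,"ay":0,"az":0.04},{"tx":-53,"ty":23.5,"tz":65,"ax":0,"ay":0,"az":0.053},{"tx":-53,"ty":23.5,"tz":75,"ax":0,"ay":0,"az":0.053},{"tx":-53,"ty":23.5,"tz":75,"ax":0,"ay":0,"az":0.053}]' >/dev/null
python3 go.py 0.4255 0.2627 0.031 13.8
python3 - <<'E'
from plant import capture
import cv2
a=capture("side")["frame"];b=capture("top")["frame"]
o=cv2.hconcat([cv2.resize(a[125:215,180:270],(400,400),interpolation=2),cv2.resize(b[155:235,155:235],(400,400),interpolation=2)])
cv2.imwrite("pics/ab.png",o[:,:,::-1])
E
```

```text
t 1.35 shift mm [-1.   1.9 76.1] rotvec [-0.0062  0.0012  0.0046] F [-0.6  0.6 -0.3] w 0.08794578212545162 0.0
```

View pics/ab.png

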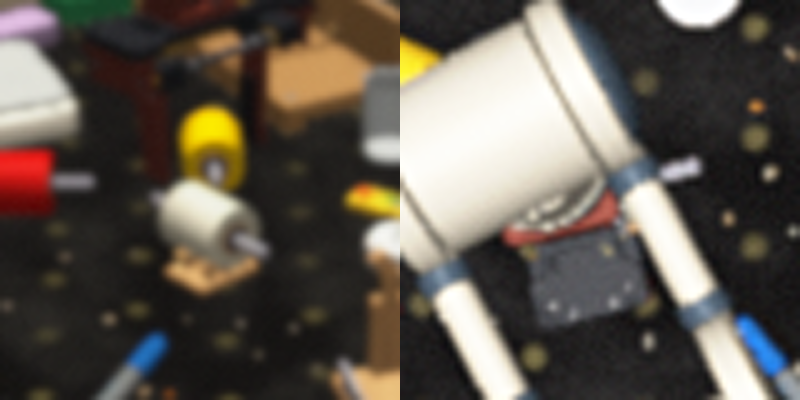

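Left (side view): the open jaws straddle above the roll, with finger tips near crop (155,172) and (258,140). I'll check that the projection predicts those positions before descending.

```bash
python3 - <<'E'
from h import *;from plant import monitor
S=pickle.load(open("c0.pkl","rb"))["side"];o=monitor.get_obs();R=np.array(o["tcp_rot"]);p=np.array(o["position"])
for s in(-.05,.05): print(((proj(S,p+R@[0,s,.008])-[180,125])*400/90).round())
print("roll",((proj(S,np.array([.4255,.2627,.042]))-[180,125])*400/90).round())
E
```

```text
[153. 171.]
[251. 131.]
roll [207. 221.]
```

The prediction matches the picture. Descend and grip.

```bash

python3 -m pendant '[{"tx":-0.5,"ty":1,"tz":20,"ax":0,"ay":0,"az":0},{"tx":-0.5,"ty":1,"tz":40,"ax":0,"ay":0,"az":0},{"tx":-0.5,"ty":1,"tz":58,"ax":0,"ay":0,"az":0},{"tx":-0.5,"ty":1,"tz":70,"ax":0,"ay":0,"az":0},{"tx":-0.5,"ty":1,"tz":76,"ax":0,"ay":0,"az":0}]' >/dev/null
python3 go.py 0.4255 0.2627 0.031 13.8
python3 -m pendant '[{"tx":0,"ty":0,"tz":0},{"tx":0,"ty":0,"tz":0},{"tx":0,"ty":0,"tz":0},{"tx":0,"ty":0,"tz":0},{"tx":0,"ty":0,"tz":0}]' -1 25 || python3 -m pendant '[{"tx":0,"ty":0,"tz":0,"ax":0,"ay":0,"az":0},{"tx":0,"ty":0,"tz":0,"ax":0,"ay":0,"az":0},{"tx":0,"ty":0,"tz":0,"ax":0,"ay":0,"az":0},{"tx":0,"ty":0,"tz":0,"ax":0,"ay":0,"az":0},{"tx":0,"ty":0,"tz":0,"ax":0,"ay":0,"az":0}]' -1 25
python3 go.py 0.4255 0.2627 0.031 13.8
```

```text
t 1.8667 shift mm [-2.4 -0.8  3.2] rotvec [-0.0004 -0.0001  0.0078] F [-0.3 -0.3 -0.5] w 0.0875423117330976 0.0
time_s: 2.28
position: [0.4258, 0.2645, 0.0357]
tcp_rot: [[-0.245, 0.97, -0.001], [0.97, 0.245, 0.0], [0.001, -0.001, -1.0]]
wrist_force: [-14.1, -2.9, 9.1]
width: 0.0579
grasp_force: 7.1
t 2.2833 shift mm [-1.7 -0.7  4.7] rotvec [-0.001  -0.0005  0.0062] F [-14.1  -2.9   9.1] w 0.05787123169590609 7.104985266923904invalid input
```

```bash

python3 -m pendant '[{"tx":0,"ty":0,"tz":0,"ax":0,"ay":0,"az":0},{"tx":0,"ty":0,"tz":0,"ax":0,"ay":0,"az":0},{"tx":0,"ty":0,"tz":0,"ax":0,"ay":0,"az":0},{"tx":0,"ty":0,"tz":0,"ax":0,"ay":0,"az":0},{"tx":0,"ty":0,"tz":0,"ax":0,"ay":0,"az":0}]' 
python3 go.py 0.4255 0.2627 0.031 13.8
```

```text
time_s: 2.7
position: [0.4227, 0.2639, 0.0354]
tcp_rot: [[-0.245, 0.969, -0.008], [0.97, 0.245, -0.002], [0.0, -0.009, -1.0]]
wrist_force: [-16.3, -4.2, 12.9]
width: 0.0513
grasp_force: 25.0
t 2.7 shift mm [-1.8  2.5  4.4] rotvec [-0.0087 -0.0002  0.0067] F [-16.3  -4.2  12.9] w 0.051348967006829956 25.00015765428543
```

Gripped at 51 mm with 25 N. Lift.

```bash

python3 -m pendant '[{"tx":0,"ty":0,"tz":-8,"ax":0,"ay":0,"az":0},{"tx":0,"ty":0,"tz":-25,"ax":0,"ay":0,"az":0},{"tx":0,"ty":0,"tz":-55,"ax":0,"ay":0,"az":0},{"tx":0,"ty":0,"tz":-90,"ax":0,"ay":0,"az":0},{"tx":0,"ty":0,"tz":-125,"ax":0,"ay":0,"az":0}]' - 35
python3 -m pendant '[{"tx":0,"ty":0,"tz":-15,"ax":0,"ay":0,"az":0},{"tx":0,"ty":0,"tz":-25,"ax":0,"ay":0,"az":0},{"tx":0,"ty":0,"tz":-30,"ax":0,"ay":0,"az":0},{"tx":0,"ty":0,"tz":-30,"ax":0,"ay":0,"az":0},{"tx":0,"ty":0,"tz":-30,"ax":0,"ay":0,"az":0}]' 
python3 go.py 0.461 0.002 0.185 -14.9
```

```text
time_s: 3.12
position: [0.4258, 0.264, 0.1605]
tcp_rot: [[-0.244, 0.97, -0.001], [0.97, 0.244, -0.001], [-0.0, -0.001, -1.0]]
wrist_force: [0.7, 0.4, -2.4]
width: 0.0515
grasp_force: 35.0
time_s: 3.53
position: [0.4259, 0.2641, 0.1881]
tcp_rot: [[-0.244, 0.97, -0.002], [0.97, 0.244, -0.001], [-0.001, -0.002, -1.0]]
wrist_force: [-1.1, -0.5, -3.1]
width: 0.0517
grasp_force: 35.0
t 3.5333 shift mm [-262.8  -30.     3.3] rotvec [-0.002   0.0011  0.5069] F [-1.1 -0.5 -3.1] w 0.05171265726249064 34.99577879905701
```

```bash

python3 -m pendant '[{"tx":-15,"ty":-2,"tz":0,"ax":0,"ay":0,"az":0.03},{"tx":-45,"ty":-5,"tz":0,"ax":0,"ay":0,"az":0.09},{"tx":-80,"ty":-9,"tz":0,"ax":0,"ay":0,"az":0.16},{"tx":-115,"ty":-13,"tz":0,"ax":0,"ay":0,"az":0.23},{"tx":-150,"ty":-17,"tz":0,"ax":0,"ay":0,"az":0.3}]' >/dev/null
python3 go.py 0.461 0.002 0.185 -14.9
```

```text
t 3.95 shift mm [-110.3   21.6    2.3] rotvec [-0.0033  0.0012  0.2046] F [ 0.7 -0.1 -2.5] w 0.05184766095972544 34.99413192272186
```

```bash

python3 -m pendant '[{"tx":-35,"ty":7,"tz":0,"ax":0,"ay":0,"az":0.07},{"tx":-70,"ty":14,"tz":0,"ax":0,"ay":0,"az":0.14},{"tx":-95,"ty":19,"tz":1,"ax":0,"ay":0,"az":0.19},{"tx":-110,"ty":21.5,"tz":2,"ax":0,"ay":0,"az":0.205},{"tx":-110,"ty":21.5,"tz":2,"ax":0,"ay":0,"az":0.205}]' >/dev/null
python3 -m pendant '[{"tx":0,"ty":0,"tz":8,"ax":0,"ay":0,"az":0},{"tx":0,"ty":0,"tz":20,"ax":0,"ay":0,"az":0},{"tx":0,"ty":0,"tz":30,"ax":0,"ay":0,"az":0},{"tx":0,"ty":0,"tz":35,"ax":0,"ay":0,"az":0},{"tx":0,"ty":0,"tz":35,"ax":0,"ay":0,"az":0}]' >/dev/null
python3 go.py 0.461 0.002 0.15 -14.9
python3 - <<'E'
from h import *;from plant import capture,monitor
a=capture("side");o=monitor.get_obs();R=np.array(o["tcp_rot"]);p=np.array(o["position"])
f=a["frame"][:,:,::-1].copy();U=6
i=cv2.resize(f[140:240,225:325],None,fx=U,fy=U,interpolation=2)
for dz in(-.0066,-.011):
  for s in(-.065,.065):
    q=(proj(a,p+R@[s,0,dz])-[225,140]+.5)*U; cv2.circle(i,np.int32(q),3,(0,0,255),-1);print(q)
cv2.imwrite("pics/ov2.png",i)
E
```

```text
t 4.7833 shift mm [-2.6  0.8 -0.1] rotvec [-0.0041  0.0007  0.0038] F [ 0.8  0.2 -1.2] w 0.05135845059954256 34.99581277370453
[363.95961269 263.21575225]
[276.67193138 142.80675537]
[364.39389033 254.93664687]
[276.91541766 135.02558372]
```

View pics/ov2.png

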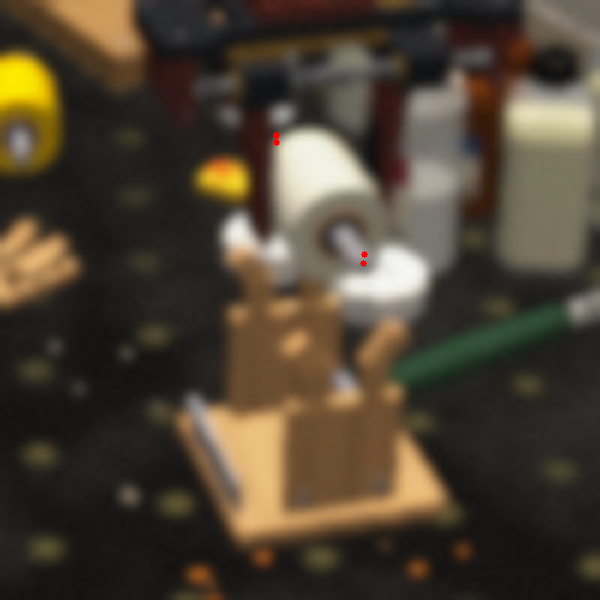

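The roll is held level above the stand, with its near spindle end at about crop (363,262), above the near slot at about (340,375). I'll descend in stages and watch the lateral force.

```bash

python3 -m pendant '[{"tx":-1,"ty":-0.5,"tz":8,"ax":0,"ay":0,"az":0},{"tx":-2,"ty":-1,"tz":22,"ax":0,"ay":0,"az":0},{"tx":-2,"ty":-1,"tz":34,"ax":0,"ay":0,"az":0},{"tx":-2,"ty":-1,"tz":45,"ax":0,"ay":0,"az":0},{"tx":-2,"ty":-1,"tz":50,"ax":0,"ay":0,"az":0}]' >/dev/null
python3 go.py 0.461 0.002 0.0734 -14.9
python3 -m pendant '[{"tx":0,"ty":0,"tz":3,"ax":0,"ay":0,"az":0},{"tx":0,"ty":0,"tz":6,"ax":0,"ay":0,"az":0},{"tx":0,"ty":0,"tz":9,"ax":0,"ay":0,"az":0},{"tx":0,"ty":0,"tz":12,"ax":0,"ay":0,"az":0},{"tx":0,"ty":0,"tz":12,"ax":0,"ay":0,"az":0}]' >/dev/null
python3 go.py 0.461 0.002 0.0734 -14.9
```

```text
t 5.25 shift mm [ 0.3  1.6 26.3] rotvec [-0.0034  0.0007  0.002 ] F [ 0.3  0.2 -2.4] w 0.05126339992231231 34.99577343463898
t 5.6667 shift mm [ 0.   0.5 16.9] rotvec [-0.0003  0.0001  0.0021] F [ 0.6 -0.1 -2.7] w 0.05160303651010443 34.99577522277832
```

```bash

python3 -m pendant '[{"tx":0,"ty":0,"tz":3,"ax":0,"ay":0,"az":0},{"tx":0,"ty":0,"tz":6,"ax":0,"ay":0,"az":0},{"tx":0,"ty":0,"tz":9,"ax":0,"ay":0,"az":0},{"tx":0,"ty":0,"tz":12,"ax":0,"ay":0,"az":0},{"tx":0,"ty":0,"tz":13,"ax":0,"ay":0,"az":0}]' >/dev/null
python3 go.py 0.461 0.002 0.0734 -14.9
python3 -m pendant '[{"tx":0,"ty":0,"tz":1,"ax":0,"ay":0,"az":0},{"tx":0,"ty":0,"tz":2,"ax":0,"ay":0,"az":0},{"tx":0,"ty":0,"tz":3,"ax":0,"ay":0,"az":0},{"tx":0,"ty":0,"tz":4,"ax":0,"ay":0,"az":0},{"tx":0,"ty":0,"tz":4,"ax":0,"ay":0,"az":0}]' >/dev/null
python3 go.py 0.461 0.002 0.0734 -14.9
python3 - <<'E'
from h import *;from plant import capture
f=capture("side")["frame"][:,:,::-1]
cv2.imwrite("pics/ov3.png",cv2.resize(f[150:240,235:325],None,fx=6,fy=6,interpolation=2))
E
```

```text
t 6.0833 shift mm [0.  0.7 3.5] rotvec [-0.0009  0.0002  0.002 ] F [-0.2  0.3 -1.7] w 0.05163075713188825 34.995755553245544
t 6.5 shift mm [-0.   0.3  0.2] rotvec [ 0.0001 -0.      0.002 ] F [ 0.2 -0.7 -2.5] w 0.05135986754769476 34.99579846858978
```

View pics/ov3.png

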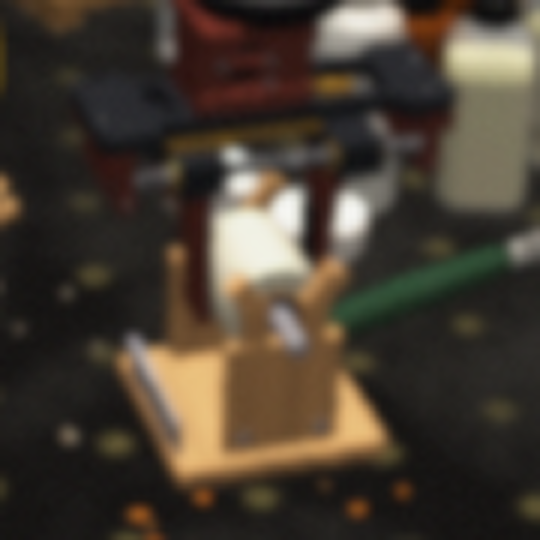

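The near spindle end now protrudes through the near slot, at about crop (290,330), with no contact yet. I'll lower in small steps until it touches.

```bash

python3 -m pendant '[{"tx":0,"ty":0,"tz":1,"ax":0,"ay":0,"az":0},{"tx":0,"ty":0,"tz":2,"ax":0,"ay":0,"az":0},{"tx":0,"ty":0,"tz":2,"ax":0,"ay":0,"az":0},{"tx":0,"ty":0,"tz":2.5,"ax":0,"ay":0,"az":0},{"tx":0,"ty":0,"tz":2.5,"ax":0,"ay":0,"az":0}]' >/dev/null
python3 go.py 0.461 0.002 0.0734 -14.9
python3 -m pendant '[{"tx":0,"ty":0,"tz":1,"ax":0,"ay":0,"az":0},{"tx":0,"ty":0,"tz":2,"ax":0,"ay":0,"az":0},{"tx":0,"ty":0,"tz":2,"ax":0,"ay":0,"az":0},{"tx":0,"ty":0,"tz":2,"ax":0,"ay":0,"az":0},{"tx":0,"ty":0,"tz":2,"ax":0,"ay":0,"az":0}]' >/dev/null
python3 go.py 0.461 0.002 0.0734 -14.9
```

```text
t 6.9667 shift mm [-0.1  0.2 -0.1] rotvec [ 0.0013 -0.0002  0.0021] F [-4.5  0.1  8.7] w 0.051555152891602785 34.997976422309875
t 7.3833 shift mm [-0.1  0.1 -0.3] rotvec [ 0.0021 -0.0002  0.0022] F [-11.2  -0.5  19.7] w 0.051129963247920976 34.99984949827194
```

Contact is at the expected seated height. Unload the arm, then release.

```bash

python3 -m pendant '[{"tx":0,"ty":0,"tz":-1,"ax":0,"ay":0,"az":0},{"tx":0,"ty":0,"tz":-2,"ax":0,"ay":0,"az":0},{"tx":0,"ty":0,"tz":-3,"ax":0,"ay":0,"az":0},{"tx":0,"ty":0,"tz":-3,"ax":0,"ay":0,"az":0},{"tx":0,"ty":0,"tz":-3,"ax":0,"ay":0,"az":0}]' >/dev/null
python3 go.py 0.461 0.002 0.0734 -14.9
python3 -m pendant '[{"tx":0,"ty":0,"tz":0,"ax":0,"ay":0,"az":0},{"tx":0,"ty":0,"tz":0,"ax":0,"ay":0,"az":0},{"tx":0,"ty":0,"tz":0,"ax":0,"ay":0,"az":0},{"tx":0,"ty":0,"tz":0,"ax":0,"ay":0,"az":0},{"tx":0,"ty":0,"tz":0,"ax":0,"ay":0,"az":0}]' 0.7 >/dev/null
python3 -m pendant '[{"tx":0,"ty":0,"tz":0,"ax":0,"ay":0,"az":0},{"tx":0,"ty":0,"tz":0,"ax":0,"ay":0,"az":0},{"tx":0,"ty":0,"tz":0,"ax":0,"ay":0,"az":0},{"tx":0,"ty":0,"tz":0,"ax":0,"ay":0,"az":0},{"tx":0,"ty":0,"tz":0,"ax":0,"ay":0,"az":0}]' >/dev/null
python3 go.py 0.461 0.002 0.2 -14.9
```

```text
t 7.8 shift mm [-0.1  0.2 -0.1] rotvec [ 0.001  -0.0002  0.0021] F [-3.8  0.6  6.6] w 0.051301723061938635 34.997668862342834
t 8.6333 shift mm [  -0.     0.4 -127.9] rotvec [0.0001 0.     0.002 ] F [-0.3  0.6 -0.4] w 0.07491308831304713 0.0
```

Released with no remaining contact. I'll retreat upward, then back and aside so both cameras can see.

```bash

python3 -m pendant '[{"tx":0,"ty":0,"tz":-8,"ax":0,"ay":0,"az":0},{"tx":0,"ty":0,"tz":-25,"ax":0,"ay":0,"az":0},{"tx":0,"ty":0,"tz":-55,"ax":0,"ay":0,"az":0},{"tx":0,"ty":0,"tz":-90,"ax":0,"ay":0,"az":0},{"tx":0,"ty":0,"tz":-125,"ax":0,"ay":0,"az":0}]' >/dev/null
python3 -m pendant '[{"tx":15,"ty":0,"tz":-20,"ax":0,"ay":0,"az":0},{"tx":45,"ty":0,"tz":-40,"ax":0,"ay":0,"az":0},{"tx":80,"ty":0,"tz":-50,"ax":0,"ay":0,"az":0},{"tx":115,"ty":0,"tz":-50,"ax":0,"ay":0,"az":0},{"tx":150,"ty":0,"tz":-50,"ax":0,"ay":0,"az":0}]' >/dev/null
python3 -m pendant '[{"tx":35,"ty":0,"tz":0,"ax":0,"ay":0,"az":0},{"tx":65,"ty":0,"tz":0,"ax":0,"ay":0,"az":0},{"tx":85,"ty":0,"tz":0,"ax":0,"ay":0,"az":0},{"tx":90,"ty":0,"tz":0,"ax":0,"ay":0,"az":0},{"tx":90,"ty":0,"tz":0,"ax":0,"ay":0,"az":0}]'
python3 - <<'E'
from h import *;from plant import capture
f=capture("side")["frame"][:,:,::-1];g=capture("top")["frame"][:,:,::-1]
cv2.imwrite("pics/end.png",cv2.hconcat([cv2.resize(f[150:250,235:335],(400,400),interpolation=2),cv2.resize(g[130:230,230:330],(400,400),interpolation=2)]))
E
```

```text
time_s: 9.88
position: [0.5218, 0.2352, 0.247]
tcp_rot: [[0.253, 0.967, -0.001], [0.967, -0.253, -0.0], [-0.0, -0.001, -1.0]]
wrist_force: [0.5, -0.7, -1.1]
width: 0.0746
grasp_force: 0.0
```

View pics/end.png

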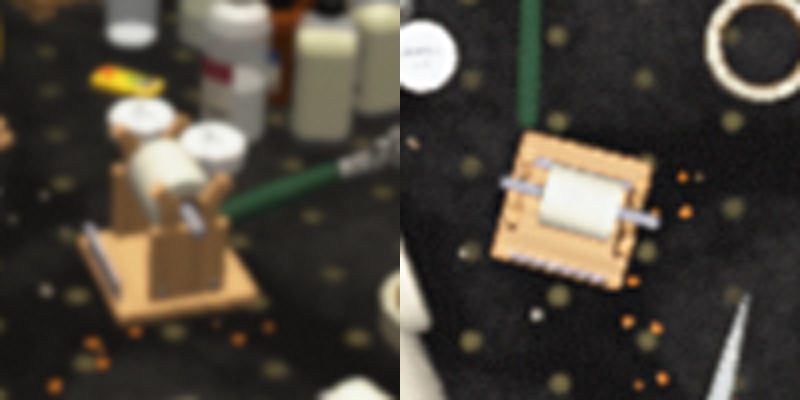

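The top crop shows the spindle crossing both plates, with ends at about (505,183) and (657,220). The side crop shows the roll level and down in the slots, with the gripper clear.

```bash
python3 -c "
from plant import ticket;print(ticket.hand_in())"
```

```text
the job is handed in; nothing more can be done
None
```

The long-spindle roll is in the stand with both spindle ends down in the slots, the gripper has let go and is clear, the short roll was not touched, and the job was handed in at about 10 s on the robot clock (no verdict was returned).

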